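# Bring the long bolt out of a part-opening drawer

### The arm

A 7-joint arm with a two-finger parallel gripper is mounted at the origin on the work surface. World frame = base frame: x ahead of the robot, y to its left, z up, the work surface at z = 0. Lengths are in m, angles in rad, forces in N, time in s.
With the tool pointing down it reaches from about 0.4 to 0.85 m from the base axis. Payload 4.5 kg.
Tool frame: the origin (TCP) lies between the finger pads; the fingertips stand 17 mm ahead of it and the grasp point (between the pads) lies 2 mm behind it (env.tips_ahead is the z of the fingertips in the tool frame, in m); z points along the fingers, y is the direction in which the jaws open and shut (so a half turn about z gives the same grasp; the last joint's range is limited). The gripper opens to 88 mm and grips with 3 to 60 N. Pads are 18 mm wide; open, the fingers measure 123 mm over their backs; the gripper's body (75 mm by 187 mm) begins 45 mm behind the grasp point.
Start: joints at [-1.2, 0.689, -0.195, 1.565, 0.157, 0.902, -0.215], TCP at [0.207, 0.59, 0.218] pointing down, gripper open.
Joint ranges: [-3.01, 3.01], [-0.46, 2.08], [-1.47, 1.51], [0.13, 2.56], [-1, 4.14], [0.04, 2.09], [-2.66, 2.66]. Speed limits (rad/s): [2.57, 2.57, 3.14, 3.14, 3.14, 3.14, 3.14].

### API

Orientations are given as a unit quaternion [x, y, z, w].
In Python, from plant import env gives the robot as it stands. The module is installed in compiled form; this text tells all that it offers.
- The arm moves only by the tool play_rows, never from a script. Its arguments are lists of equal length, an entry for each row: "dp": the shift along the tool's x, y, z in cm, a list of three; "twist": the turn about the tool's z in rad. A call has 1 to 12 rows; each row shifts and turns the commanded pose from where the row before left it, along the tool's axes as they then stand; what a row does not reach is not made up. A row lasts 1/8 s, in which the tool goes at most 62.5 mm and 10.7 degrees, less where a joint would pass 70% of its speed; a pose out of reach is approached as far as the arm can. A call is refused whole if a number of a shift passes 6.25 or a number of a turn 0.188, either way. A call with a gripper value outside its range is refused whole. "claw" is the opening, from 0 (shut) to 1 (fully open), set as the call begins (left out, the last holds). The fingers move at their own pace and stop on an object; "squeeze" is the grip in N (left out, the last holds). Time passes only in rows, so rows that do not move let the fingers close. It gives the time, the measured TCP pose, the force and the opening at its end, in the units of the state.
- env.get_obs(): the state, without advancing time (a new reading comes with each control period).
- env.capture(name): name is "side" or "top" or "wrist"; returns the picture (384x512x3 uint8, red, green, blue); there is no depth.
- env.camera_info(name): a dict with "mtx" (3x3 intrinsics, pixels), "k1" (the pictures are not rectified: a ray, as slopes to the right and down, at radius r is drawn at 1 + k1 r^2 times it, then the intrinsics apply), "position" and "attitude" of the camera in the world. Camera axes: x right, y up, looking along -z (the intrinsics and any distortion apply to the point x, -y, -z); pixel columns grow to the right and rows downward; lengths in m; the calibration is good to about 2 mm. A picture is of the moment at which its call begins: read the wrist's pose just before it. camera_info takes no time and is no camera call; for the wrist camera it gives the pose at the moment of the call.
- env.finish_job(): hands the job in, once; it reports no verdict.
Trained networks look in the newest picture that a camera, given by its name, has taken for a name from the list of things; names that differ only in an ending like _2 or _b are one class to them, and where a whole thing is asked for, a point or a joint stands for the part that bears it (a point fixed in the world has none). Each returns a list of dicts, best first, with "conf" (0 to 1); they miss things now and then, are a little off and sometimes report something else, mostly with a low value. They report only what shows in the picture. A call takes as long as a camera call.
- env.search_frame(camera, thing): "at" ([column, row] in pixels, amid what is visible of it).
- env.trace(camera, thing): "region" (384x512 bool, what is visible of it) and "at" ([column, row] in pixels, amid what is visible of it).
- env.pinpoint(camera, thing): "at" ([column, row] in pixels: a listed point, or the origin of a listed thing).
The state is a dict: "time_s": time; "q": joint angles; "dq": joint speeds; "tau": joint torques, N m; "tool_pos": TCP position; "orientation": TCP orientation; "force": force on the tool from outside, world axes, zero at the start; "wrist_torque": the same for the moment, N m; "opening": opening from 0.0 (shut) to 1.0 (fully open).
Only numpy, scipy, OpenCV 4.12 (cv2) and the standard library are available. Lean on these libraries where they do the work, as an engineer would, in place of code of your own. Each camera call takes 0.05 s, during which the arm holds its last target. There are 200 camera calls.

### The job

Pull the top drawer of the grey bench cabinet out to its stop and take out the long bolt: the drawer opens less than the bolt's length, so raise the head end and bring it out on a slant between the drawer front and the cabinet. Finish still holding the bolt, level and lengthwise just above the open cardboard order carton, steady, all of it within the carton's outline and touching nothing else, so it can be checked off; do not put it down or let go. Leave the short bolt in its drawer lane and everything else on the bench where it is.

Things in the scene. Friction and masses are not known exactly. Their poses are not given: they have to be found in the camera images.
- cabinet: grey steel bench cabinet with two blue-fronted drawers, fixed, 370 deep x 260 wide x 188 mm high; only the top drawer opens. Origin: centre of its underside, on the bench. x axis from front to back (it faces -x and opens towards -x), z up. The carcass front is the plane x = -185 mm; its roof is 12 mm thick, underside at z = 176 mm. A blue pack stands at the back of the roof
- drawer (a joint): top drawer's slide, m: 0 closed, 0.21 at its stop, where it goes no further; stays where left, moves with about 3 to 5 N; may start up to 20 mm open. Its blue front panel is 12 mm thick and 258 mm wide; the panel's top edge is 172 mm above the bench, 4 mm lower than the roof's underside. When closed, the panel's inner face lies in the carcass front plane
- drawer_floor (a point): point on the top drawer's black floor, 102 mm above the bench, mid-width, at the front panel's inner face; moves with the drawer; axes as the cabinet's. Inside, the drawer is 335 mm long; its side walls and middle divider stand about 50 mm above the floor. The divider (6 mm, front to back) leaves two lanes, each 110 mm wide, centres 58 mm to either side
- drawer_handle (a point): middle of the top drawer's horizontal bar handle: a round aluminium bar 12 mm thick, 120 mm long across the drawer, its axis 40 mm clear in front of the front panel, 150 mm above the bench (38 mm below the cabinet's top); moves with the drawer. Its axes are the cabinet's
- cabinet_lip (a point): middle of the front lower edge of the cabinet's roof, on the carcass front plane: the fixed edge that the bolt must pass under; its axes are the cabinet's
- long_bolt: long hexagon-head steel bolt with a nut, 250 mm overall, about 0.45 kg, in either lane of the top drawer, head to the drawer front, nearly parallel to the lane. Shank 16 mm thick; head 24 mm across flats, 10 long; nut 24 mm, 13 long, 20 mm from the plain end. Origin: on its axis half-way along, about its balance point; x from head to plain end. Axis lies 12 mm over the drawer floor
- long_bolt_head (a point): centre of the outer face of the long bolt's head
- long_bolt_tip (a point): centre of the long bolt's plain (threaded) end
- short_bolt: a bolt of the same kind but 120 mm long, lying in the other lane, to stay there. Origin: on its axis, half-way along; x from head to plain end
- carton: open cardboard order carton, fixed, 320 x 220 x 90 mm high outside, walls 5 mm, flaps folded down outside. Origin: centre of its underside, on the bench; x along its 320 mm length, z up. Two blue packs 45 mm high lie in it
- pack_a: small blue pack 75 x 55 x 45 mm in the carton, to be left alone. Origin: centre of its underside
- pack_b: second small blue pack 75 x 55 x 45 mm in the carton, to be left alone. Origin: centre of its underside
- pack_top: blue pack 90 x 70 x 55 mm high standing at the back of the cabinet's roof, to be left alone. Origin: centre of its underside
- pack_bench: blue pack 90 x 70 x 60 mm high on the bench near the far front corner of the cabinet, to be left alone. Origin: centre of its underside
- tape_roll: roll of brown tape lying flat, 100 mm across, 50 mm high, on the bench beyond the drawer, to be left alone. Origin: centre of its underside
- spanner: steel spanner 190 mm long lying on the bench between the robot and the drawer, to be left alone

How it is judged:
By the outcome, as a careful person would: the job done as asked, in the order asked, and still so for the second after the job is handed in, while the arm keeps its last pose, push and grip.
It also fails if it takes over 62 s, if anything falls off the work surface, if the arm or the gripper's body presses on something with over 40 N, if the wrist force passes 120 N, or if a joint passes its speed limit or range.

## Working session

There is one attempt and no reset: what is moved stays moved. The work goes in short steps, Python scripts to look and compute and a tool call to move; the robot and the scene stay as the last step left them, time stands still between calls to the robot, and variables do not carry over. Pictures are saved under pics/ and viewed, about 8 in all and at most 12, crops included, and the job is handed in when it is done.

Besides the shell and the picture viewer there is one more tool, called by a JSON object that holds its "api" and its "payload". play_rows: Moves the arm, as the interface text tells. Its arguments: {"type":"object","properties":{"dp":{"type":"array","items":{"type":"array","items":{"type":"number"}}},"twist":{"type":"array","items":{"type":"number"}},"claw":{"type":"number"},"squeeze":{"type":"number"}},"required":["dp","twist"]}

```bash
mkdir -p pics
cat > h.py <<'E'
import numpy as np, cv2
from scipy.spatial.transform import Rotation as R
from plant import env
def cam(n):
    c=env.camera_info(n); a=np.array(c["attitude"])
    Rm=a if a.shape==(3,3) else R.from_quat(a).as_matrix()
    return np.array(c["mtx"]),float(c["k1"]),np.array(c["position"]),Rm
def ray(n,uv,c=None):
    K,k1,p,Rm=c or cam(n)
    d=cv2.undistortPoints(np.array([[uv]],float),K,np.array([k1,0,0,0.]))[0,0]
    return p,Rm@np.array([d[0],-d[1],-1.])
def atz(n,uv,z,c=None):
    p,d=ray(n,uv,c); return p+d*(z-p[2])/d[2]
def proj(n,P,c=None):
    K,k1,p,Rm=c or cam(n)
    q=(np.atleast_2d(P)-p)@Rm; s=np.c_[q[:,0],-q[:,1]]/-q[:,2:]
    s=s*(1+k1*(s**2).sum(1,keepdims=True)); return s@K[:2,:2].T+K[:2,2]
def tri(a,b):
    (p,d),(q,e)=a,b
    s=np.linalg.lstsq(np.c_[d,-e],q-p,rcond=None)[0]
    A,B=p+d*s[0],q+e*s[1]; return (A+B)/2,np.linalg.norm(A-B)
def save(n,name):
    im=env.capture(n); cv2.imwrite(f"pics/{name}.png",im[:,:,::-1]); return im
E
python3 - <<'E'
from h import *
for n in("side","top","wrist"):
    save(n,n+"0"); K,k,p,Rm=cam(n); print(n,K[0,0],k,p.round(3),(-Rm[:,2]).round(2))
np.set_printoptions(precision=3,suppress=True)
for t in "drawer_handle cabinet_lip long_bolt_head long_bolt_tip short_bolt carton tape_roll pack_bench pack_a pack_top cabinet".split():
    for n in("top","side"):
        print(t,n,[(np.round(r["at"],1).tolist(),round(r["conf"],2)) for r in env.pinpoint(n,t)[:2]])
im=np.hstack([cv2.imread(f"pics/{n}0.png") for n in("side","top")]); cv2.imwrite("pics/both0.png",cv2.resize(im,(800,300),interpolation=cv2.INTER_AREA))
print(env.get_obs())
E
```

```text
side 366.23518581163023 -0.08095264305665587 [ 0.539 -0.867  0.746] [ 0.04  0.83 -0.55]
top 431.062705530549 0.023625328170559602 [0.493 0.014 1.599] [ 0.07  0.   -1.  ]
wrist 328.41697525693144 -0.09384023711638911 [0.133 0.616 0.385] [ 0.28 -0.1  -0.95]
drawer_handle top [([233.2, 185.2], 0.84), ([300.6, 157.9], 0.67)]
drawer_handle side [([259.3, 179.8], 0.85)]
cabinet_lip top [([211.3, 184.1], 0.8)]
cabinet_lip side [([259.5, 162.5], 0.88), ([260.3, 184.9], 0.31)]
long_bolt_head top []
long_bolt_head side []
long_bolt_tip top []
long_bolt_tip side []
short_bolt top [([215.6, 183.3], 0.66)]
short_bolt side [([187.6, 332.4], 0.21)]
carton top [([354.5, 216.5], 0.76), ([117.9, 206.0], 0.44)]
carton side [([230.0, 337.0], 0.97)]
tape_roll top [([299.7, 156.1], 0.83)]
tape_roll side [([304.5, 276.4], 0.75)]
pack_bench top [([254.7, 149.3], 0.63)]
pack_bench side [([305.3, 235.6], 0.59)]
pack_a top [([374.2, 198.2], 0.85), ([354.0, 240.8], 0.62)]
pack_a side [([258.4, 358.9], 0.71), ([184.9, 329.7], 0.59)]
pack_top top [([121.7, 207.1], 0.65)]
pack_top side [([239.4, 121.4], 0.88)]
cabinet top []
cabinet side [([244.2, 181.0], 0.9)]
{'time_s': 1.25, 'q': array([-1.2  ,  0.689, -0.195,  1.565,  0.157,  0.903, -0.215]), 'dq': array([ 0.001, -0.002,  0.   , -0.001, -0.   ,  0.   , -0.001]), 'tau': array([ -0.   , -52.748,  -1.267, -15.374,  -0.052,  -0.   ,   0.   ]), 'tool_pos': array([0.207, 0.59 , 0.218]), 'orientation': array([ 0.168,  0.986,  0.   , -0.   ]), 'force': array([-0.092,  0.619, -0.408]), 'wrist_torque': array([ 0.031,  0.006, -0.03 ]), 'opening': 1.001575197881678}
```

View pics/both0.png

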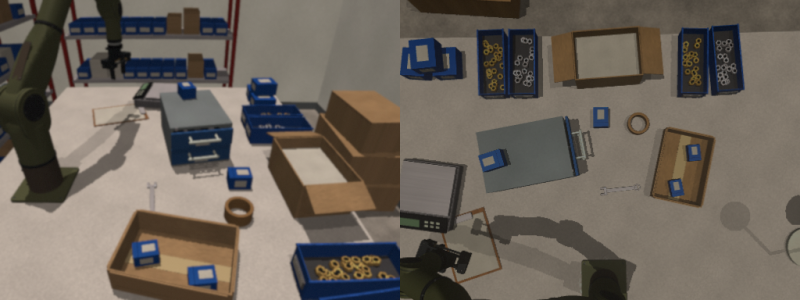

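The side view shows the cabinet with its handles at about (262,178) and (262,198) in full-size pixels. The tape roll, bench pack and carton sit to its right or in front. In the top view the carton is on the right and the cabinet faces right (−y). Next I'll triangulate.

Run:
```python
from h import *
np.set_printoptions(precision=3,suppress=True)
T,S=cam("top"),cam("side")
for t,a,b in [("handle",[233.2,185.2],[259.3,179.8]),("lip",[211.3,184.1],[259.5,162.5]),("carton",[354.5,216.5],[230,337]),("tape",[299.7,156.1],[304.5,276.4]),("pbench",[254.7,149.3],[305.3,235.6])]:
    print(t,*tri(ray("top",a,T),ray("side",b,S)))
print("handle z.15",atz("top",[233.2,185.2],.15,T),atz("side",[259.3,179.8],.15,S))
# carton, cabinet roof, handle outlines from top masks
for t,z in (("carton",.09),("cabinet",.188),("drawer_handle",.15),("spanner",0)):
    env.capture("top"); r=env.trace("top",t)
    if not r: print(t,"none"); continue
    for q in r[:2]:
        m=q["region"].astype(np.uint8); c=max(cv2.findContours(m,0,2)[0],key=cv2.contourArea)
        P=np.array([atz("top",p[0],z,T)[:2] for p in c],np.float32); rc=cv2.minAreaRect(P)
        print(t,round(q["conf"],2),m.sum(),np.array(rc[0]),np.array(rc[1]),rc[2]); print(cv2.boxPoints(rc).tolist() if t!="spanner" else "")
im=cv2.imread("pics/top0.png"); cv2.imwrite("pics/c1.png",cv2.resize(im[120:280,80:420],(800,376),interpolation=cv2.INTER_CUBIC))
```

```text
handle [0.624 0.085 0.152] 0.003898637559865188
lip [0.627 0.156 0.173] 0.002601559215688642
carton [ 0.525 -0.356 -0.003] 0.016908669484533973
tape [ 0.743 -0.159 -0.013] 0.006702664492269425
pbench [ 0.772  0.01  -0.009] 0.005080881555481059
handle z.15 [0.626 0.085 0.15 ] [0.622 0.088 0.15 ]
carton 0.92 5616 [ 0.526 -0.361] [0.244 0.329] 76.04985809326172
[[0.3366016149520874, -0.4391663074493408], [0.6561633348464966, -0.5185467004776001], [0.7149629592895508, -0.2818368673324585], [0.3954012393951416, -0.20245647430419922]]
cabinet 0.63 9337 [0.592 0.295] [0.27 0.44] 9.023900985717773
[[0.4242921471595764, 0.49094194173812866], [0.49325650930404663, 0.056690335273742676], [0.7597598433494568, 0.0990142822265625], [0.6907954812049866, 0.5332658886909485]]
drawer_handle 0.89 667 [0.626 0.114] [0.253 0.069] 10.69840145111084
[[0.4955580532550812, 0.12403535097837448], [0.5083093047142029, 0.05654124915599823], [0.7565773725509644, 0.10344482213258743], [0.7438260912895203, 0.17093892395496368]]
spanner 0.64 257 [ 0.422 -0.075] [0.037 0.17 ] 1.9077277183532715
```

View pics/c1.png

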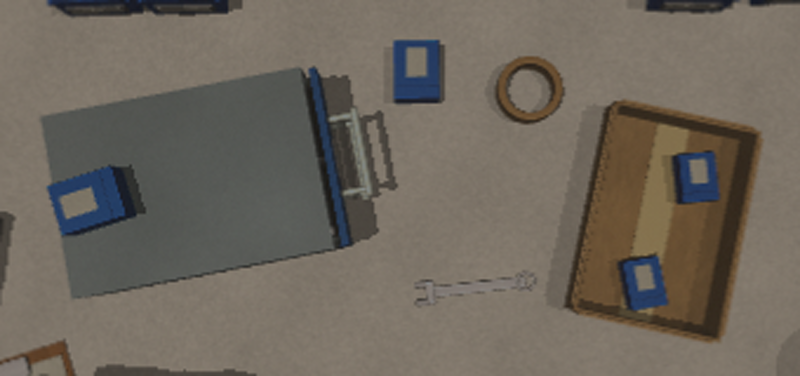

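```bash
cat >> h.py <<'E'
np.set_printoptions(precision=3,suppress=True)
def st():
    o=env.get_obs(); Rm=R.from_quat(o["orientation"]).as_matrix()
    print("t",round(o["time_s"],2),"p",np.round(o["tool_pos"],4),"jawyaw",round(np.degrees(np.arctan2(Rm[1,1],Rm[0,1])),2),"F",np.round(o["force"],1),"open",round(o["opening"],3),"q",o["q"])
    return np.array(o["tool_pos"]),Rm
def go(target,yaw=None):
    p,Rm=st(); y0=np.degrees(np.arctan2(Rm[1,1],Rm[0,1]))
    print("tool shift cm",(Rm.T@(np.array(target)-p)*100).round(2), "norm",round(np.linalg.norm(np.array(target)-p)*100,1))
    if yaw is not None: print("twist",round(-np.radians((yaw-y0+180)%360-180),3))
E
python3 - <<'E'
from h import *
T=cam("top")
px=lambda c:[80+c[0]/2.353,120+c[1]/2.353]
def rep(n,cs,z):
    P=np.array([atz("top",px(c),z,T)[:2] for c in cs]); print(n,P.tolist(),"mean",P.mean(0))
    for i in range(4):
        d=P[(i+1)%4]-P[i]; print("  ",np.linalg.norm(d).round(3),np.degrees(np.arctan2(d[1],d[0])).round(1))
rep("roof",[(42,117),(303,68),(332,248),(73,298)],.188)
rep("carton",[(612,101),(760,131),(718,341),(573,308)],.09)
P=[atz("top",px(c),.15,T)[:2] for c in[(351,110),(371,198)]]; print("bar",P,np.mean(P,0))
go([.625,.086,.30],100)
E
```

```text
roof [[0.6804455275968933, 0.5275154055636232], [0.7439808128507923, 0.16215030595331759], [0.4910743791730337, 0.12415096908341683], [0.4280003301448281, 0.4826497556997803]] mean [0.586 0.324]
   0.371 -80.1
   0.256 -171.5
   0.364 100.0
   0.256 10.1
carton [[0.7038273437856571, -0.28959329078714735], [0.6550375037196161, -0.5078619742620981], [0.3460186567914145, -0.43427391748261834], [0.39710568575882005, -0.22314304366390011]] mean [ 0.525 -0.364]
   0.224 -102.6
   0.318 166.6
   0.217 76.4
   0.314 -12.2
bar [array([0.689, 0.098]), array([0.561, 0.071])] [0.625 0.084]
t 1.65 p [0.206 0.59  0.218] jawyaw 70.71 F [-0.8 -0.9 -0.2] open 1.003 q [-1.2    0.689 -0.195  1.565  0.157  0.902 -0.215]
tool shift cm [-56.15 -33.73  -8.16] norm 66.0
twist -0.511
```

{"api": "play_rows", "payload": {"dp": [[0,0,-4.5],[0,0,-4.5],[-4.5,-2.7,0],[-4.5,-2.7,0],[-4.5,-2.7,0],[-4.5,-2.7,0],[-4.5,-2.7,0],[-4.5,-2.7,0],[-4.5,-2.7,0],[-4.5,-2.7,0],[-4.5,-2.7,0],[-4.5,-2.7,0]], "twist": [0,0,0,0,0,0,0,0,0,0,0,0], "claw": 0.36}}

```text
time_s: 3.15
tool_pos: [0.543, 0.1851, 0.3086]
orientation: [0.168, 0.986, 0.0, 0.0]
force: [0.4, -0.4, 0.6]
opening: 0.36
```

{"api": "play_rows", "payload": {"dp": [[-4,-2.5,0],[-4,-2.5,0],[-3,-1.7,0],[0,0,0],[0,0,0],[0,0,0],[0,0,0]], "twist": [0,0,0,-0.17,-0.17,-0.17,0]}}

```text
time_s: 4.03
tool_pos: [0.6237, 0.0866, 0.3083]
orientation: [-0.086, 0.996, 0.0, -0.0]
force: [0.1, -0.3, 1.1]
opening: 0.364
```

Run:
```python
from h import *
go([.625,.086,.155],100)
W=cam("wrist"); save("wrist","w1")
for t in("drawer_handle","cabinet_lip"): 
    for r in env.pinpoint("wrist",t)[:2]: print(t,r["at"],r["conf"].__round__(2),atz("wrist",r["at"],.15 if "h" in t else .176,W))
print("proj bar pred",proj("wrist",[[.625,.086,.15],[.684,.096,.15],[.566,.076,.15]],W))
```

```text
t 4.03 p [0.624 0.087 0.308] jawyaw 99.81 F [ 0.1 -0.3  1.1] open 0.364 q [-0.038  0.618 -0.321  1.424  0.203  1.132  1.353]
tool shift cm [-0.12 -0.09 15.33] norm 15.3
twist -0.003
drawer_handle [251.0, 171.6] 0.96 [0.631 0.084 0.15 ]
cabinet_lip [317.8, 172.7] 0.73 [0.614 0.146 0.176]
proj bar pred [[253.856 166.522]
 [253.669 220.822]
 [254.073 106.489]]
```

View pics/w1.png

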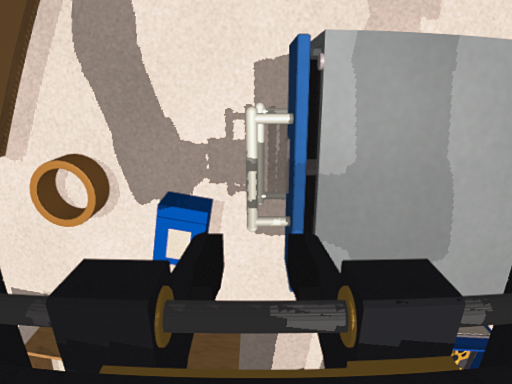

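{"api": "play_rows", "payload": {"dp": [[-0.4,-0.1,4],[0,0,4],[0,0,4],[0,0,2.2],[0,0,1],[0,0,0]], "twist": [0,0,0,0,0,0]}}

```text
time_s: 4.92
tool_pos: [0.6278, 0.0866, 0.1563]
orientation: [-0.086, 0.996, -0.0, -0.0]
force: [-0.7, -0.8, 0.7]
opening: 0.359
```

{"api": "play_rows", "payload": {"dp": [[0,0,0],[0,0,0],[0,0,0]], "twist": [0,0,0], "claw": 0, "squeeze": 30}}

```text
time_s: 5.3
tool_pos: [0.6282, 0.0865, 0.1571]
orientation: [-0.086, 0.996, 0.0, 0.001]
force: [0.4, -0.2, -0.2]
opening: 0.044
```

Run:
```python
from h import *
st(); a=save("wrist","w2"); b=save("side","s2")
c=cv2.resize(b[110:260,170:370],(400,300)); cv2.imwrite("pics/c2.png",np.hstack([cv2.resize(a,(400,300)),c])[:,:,::-1])
```

```text
t 5.3 p [0.628 0.086 0.157] jawyaw 99.91 F [ 0.4 -0.2 -0.2] open 0.044 q [-0.056  0.781 -0.282  1.593  0.275  0.806  1.292]
```

View pics/c2.png

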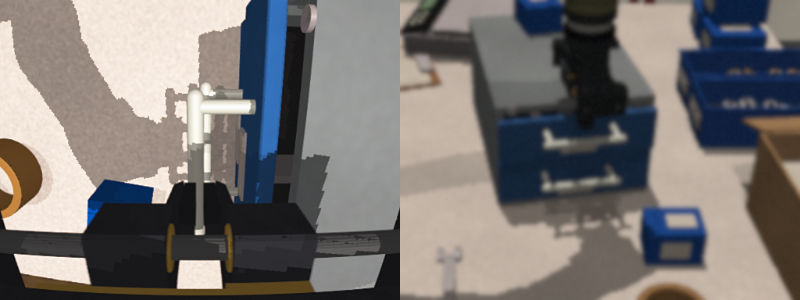

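{"api": "play_rows", "payload": {"dp": [[0,0,0],[0,-1,0],[0,-1,0]], "twist": [0,0,0]}}

```text
time_s: 5.78
tool_pos: [0.6314, 0.0657, 0.1563]
orientation: [-0.086, 0.996, -0.0, -0.0]
force: [0.2, -0.9, 0.0]
opening: 0.004
```

Run:
```python
from h import *
st(); env.capture("side"); S=cam("side")
for r in env.pinpoint("side","drawer_handle")[:2]: print(r, atz("side",r["at"],.15,S))
```

```text
t 5.78 p [0.631 0.066 0.156] jawyaw 99.9 F [ 0.2 -0.9  0. ] open 0.004 q [-0.022  0.783 -0.284  1.59   0.278  0.808  1.323]
{'at': [261.9, 181.8], 'conf': 0.81} [0.629 0.077 0.15 ]
```

Run:
```python
from h import *
W=cam("wrist"); a=save("wrist","w3"); p,Rm=st()
print("px: tips,tcp", proj("wrist",[p+Rm@[0,0,.017],p,p+Rm@[0,0,-.02]],W), "bar@.15 thru", )
for y in(.055,.065,.075,.085): print(y,proj("wrist",[[.631+.04*.985,y+.04*.174,.15]],W))
for r in env.pinpoint("wrist","drawer_handle")[:1]: print(r,atz("wrist",r["at"],.15,W))
cv2.imwrite("pics/c3.png",cv2.resize(a[80:384,130:430],(600,608))[:600,:,::-1])
```

```text
t 5.92 p [0.631 0.065 0.156] jawyaw 99.8 F [-0.2  0.7  0.4] open 0.005 q [-0.022  0.783 -0.284  1.59   0.278  0.808  1.322]
px: tips,tcp [[256.563 219.57 ]
 [256.641 231.425]
 [256.752 248.32 ]] bar@.15 thru
0.055 [[240.592 283.035]]
0.065 [[256.609 285.43 ]]
0.075 [[272.533 287.765]]
0.085 [[288.341 290.039]]
{'at': [291.0, 229.5], 'conf': 0.59} [0.63  0.085 0.15 ]
```

View pics/c3.png

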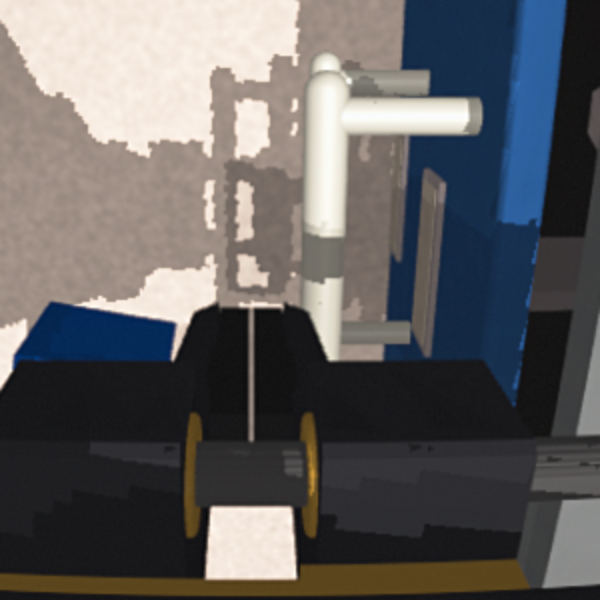

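Run:
```python
from h import *
print(env.tips_ahead); W=cam("wrist"); p,Rm=st()
print("cam in tool", Rm.T@(W[2]-p), Rm.T@(-W[3][:,2]))
for z in(.017,-.02): 
  for x in(-.009,.009): print(z,x,proj("wrist",[p+Rm@[x,0,z]],W))
```

```text
0.017
t 5.97 p [0.631 0.066 0.156] jawyaw 99.86 F [ 0.5  0.7 -0.3] open 0.007 q [-0.023  0.783 -0.285  1.59   0.277  0.808  1.322]
cam in tool [ 0.078  0.    -0.167] [-0.301 -0.     0.954]
0.017 -0.009 [[254.402 232.964]]
0.017 0.009 [[254.418 205.561]]
-0.02 -0.009 [[254.212 263.955]]
-0.02 0.009 [[254.224 231.824]]
```

Run:
```python
from h import *
W=cam("wrist"); off=np.array([.078,0,-.167])
def camat(p,q):
    Rm=R.from_quat(q).as_matrix(); Ro=R.from_quat(env.get_obs()["orientation"]).as_matrix()
    return W[0],W[1],np.array(p)+Rm@off,Rm@Ro.T@W[3]
V1=camat([.6237,.0866,.3083],[-.086,.996,0,0])
print("junction",tri(ray("",[252,118],V1),ray("",[294,137],W)))
print("end",tri(ray("",[251,106],V1),ray("",[293.5,115],W)))
S=cam("side")
print("side bar",proj("side",[[.628,.086,.15]],S),"tip pred",proj("side",[[.628,.086,.14],[.628,.086,.177]],S))
b=cv2.imread("pics/s2.png"); a=env.capture("side")[:,:,::-1]; cv2.imwrite("pics/s3.png",a)
cv2.imwrite("pics/c4.png",np.hstack([cv2.resize(x[130:220,215:305],(400,400),interpolation=cv2.INTER_CUBIC) for x in(b,a)]))
```

```text
junction (array([0.575, 0.075, 0.169]), np.float64(0.000871393141246394))
end (array([0.564, 0.072, 0.174]), np.float64(0.00035680078316638146))
side bar [[261.317 180.204]] tip pred [[261.178 182.949]
 [261.697 172.659]]
```

View pics/c4.png

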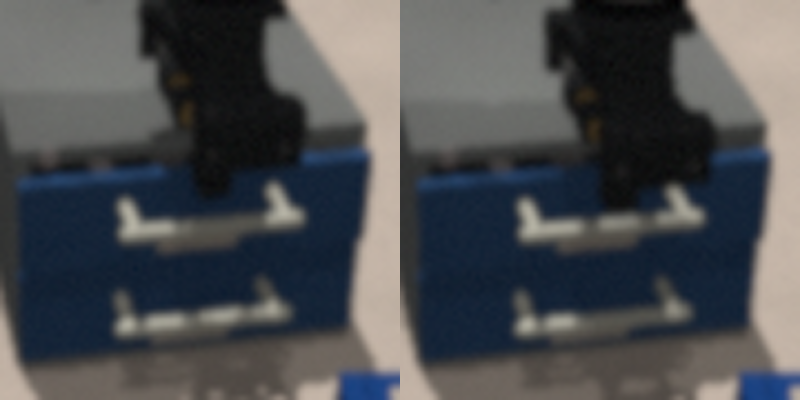

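Run:
```python
from h import *
W=cam("wrist");S=cam("side"); p,Rm=st()
for l,x,y,z in [("body front-bottom edge +x",.0375,.0,-.047),("body corner",.0375,.0935,-.047),("body corner-",.0375,-.0935,-.047),("tip",.009,0,.017),("TCP",.009,0,0),("-20",.009,0,-.02)]:
    P=p+Rm@[x,y,z]; print(l,"wrist",proj("wrist",[P],W)[0],"crop",((proj("wrist",[P],W)[0]-[130,80])*2).round(), "side c4R",((proj("side",[P],S)[0]-[215,130])*4.444).round())
```

```text
t 6.03 p [0.631 0.067 0.156] jawyaw 99.91 F [-0.6  0.8 -0.4] open 0.007 q [-0.023  0.783 -0.285  1.59   0.277  0.808  1.322]
body front-bottom edge +x wrist [253.976 194.217] crop [248. 228.] side c4R [161. 175.]
body corner wrist [483.819 194.235] crop [708. 228.] side c4R [133. 109.]
body corner- wrist [ 24.484 193.656] crop [-211.  227.] side c4R [194. 251.]
tip wrist [254.378 205.569] crop [249. 251.] side c4R [199. 252.]
TCP wrist [254.296 216.373] crop [249. 273.] side c4R [200. 231.]
-20 wrist [254.18  231.834] crop [248. 304.] side c4R [201. 206.]
```

{"api": "play_rows", "payload": {"dp": [[0,0.9,0],[0,0.9,0],[0,0,0],[0,0,0],[0,0,1],[0,0,1],[0,0,0]], "twist": [0,0,0,0,0,0,0], "claw": 0.36}}

```text
time_s: 6.9
tool_pos: [0.6272, 0.0841, 0.135]
orientation: [-0.086, 0.996, -0.0, -0.001]
force: [-0.2, -0.4, -0.2]
opening: 0.355
```

{"api": "play_rows", "payload": {"dp": [[0,0,0.6],[0,0,0.6],[0,0,0.6],[0,0,0]], "twist": [0,0,0,0]}}

```text
time_s: 7.4
tool_pos: [0.6277, 0.0844, 0.1178]
orientation: [-0.087, 0.996, -0.0, -0.001]
force: [-0.9, 0.2, -0.2]
opening: 0.358
```

{"api": "play_rows", "payload": {"dp": [[0,0,0],[0,0,0],[0,0,0],[0,0,0]], "twist": [0,0,0,0], "claw": 0}}

```text
time_s: 7.9
tool_pos: [0.6284, 0.0843, 0.1187]
orientation: [-0.086, 0.996, -0.0, 0.0]
force: [0.0, -1.3, 1.6]
opening: 0.123
```

{"api": "play_rows", "payload": {"dp": [[0,-1,0],[0,-2,0],[0,-2,0],[0,-2,0],[0,-2,0],[0,-2,0],[0,-2,0],[0,-2,0],[0,-2,0],[0,-1.5,0],[0,-0.7,0],[0,0,0]], "twist": [0,0,0,0,0,0,0,0,0,0,0,0]}}

```text
time_s: 9.4
tool_pos: [0.6622, -0.1068, 0.1187]
orientation: [-0.086, 0.996, -0.001, 0.001]
force: [5.2, -1.3, 3.0]
opening: 0.129
```

{"api": "play_rows", "payload": {"dp": [[0,-0.5,0],[0,-0.4,0],[0,-0.3,0],[0,0,0]], "twist": [0,0,0,0]}}

```text
time_s: 9.9
tool_pos: [0.6635, -0.1144, 0.1186]
orientation: [-0.087, 0.996, 0.001, 0.0]
force: [2.8, 4.5, 5.6]
opening: 0.124
```

{"api": "play_rows", "payload": {"dp": [[0,-0.4,0],[0,-0.4,0],[0,0,0]], "twist": [0,0,0]}}

```text
time_s: 10.28
tool_pos: [0.6634, -0.1142, 0.1186]
orientation: [-0.089, 0.996, 0.006, -0.001]
force: [-2.1, 14.6, 8.5]
opening: 0.126
```

{"api": "play_rows", "payload": {"dp": [[0,0.6,0],[0,0,0],[0,0,0],[0,0,-3],[0,0,-5],[0,0,-5],[0,0,-5]], "twist": [0,0,0,0,0,0,0], "claw": 0.36}}

```text
time_s: 11.15
tool_pos: [0.6628, -0.1199, 0.2996]
orientation: [-0.086, 0.996, -0.0, -0.001]
force: [1.2, -0.2, -0.3]
opening: 0.357
```

{"api": "play_rows", "payload": {"dp": [[0,5,0],[0,5,0],[0,5,0],[0,0,0],[0,0,0],[0,0,0],[0,0,0],[0,0,0],[0,0,0],[0,0,0],[0,0,0],[0,0,0]], "twist": [0,0,0,0.175,0.175,0.175,0.175,0.175,0.175,0.175,0.175,0.175], "claw": 0.6}}

```text
time_s: 12.65
tool_pos: [0.6374, 0.028, 0.2981]
orientation: [0.648, 0.762, -0.001, -0.0]
force: [-0.1, -0.7, -0.1]
opening: 0.601
```

Run:
```python
from h import *
W=cam("wrist"); p,Rm=st(); save("wrist","w5"); save("top","t5"); save("side","s5")
for n in("wrist","top","side"):
  for t,z in(("long_bolt_head",.114),("long_bolt_tip",.114),("long_bolt",.114),("short_bolt",.114),("drawer_floor",.102),("cabinet_lip",.176),("drawer_handle",.15)):
    for r in env.pinpoint(n,t)[:2]: print(n,t,np.round(r["at"],1),round(r["conf"],2),atz(n,r["at"],z))
```

```text
t 12.65 p [0.637 0.028 0.298] jawyaw 9.26 F [-0.1 -0.7 -0.1] open 0.601 q [-0.161  0.629  0.084  1.424 -0.054  1.092  0.093]
wrist long_bolt_head [214.3 200. ] 0.73 [ 0.6   -0.025  0.114]
wrist long_bolt_tip [257.2  36.3] 0.19 [0.618 0.154 0.114]
wrist long_bolt [210.2  84.5] 0.88 [0.579 0.1   0.114]
wrist short_bolt [320.9 101.1] 0.85 [0.695 0.104 0.114]
wrist short_bolt [105.5 194.5] 0.5 [ 0.475 -0.039  0.114]
wrist drawer_floor [255.6 234.4] 0.76 [ 0.655 -0.064  0.102]
wrist cabinet_lip [259.4  33.9] 0.92 [0.621 0.148 0.176]
wrist cabinet_lip [318.6  98.9] 0.72 [0.68  0.106 0.176]
wrist drawer_handle [261.5 293.6] 0.85 [ 0.67  -0.113  0.15 ]
top long_bolt [231.6 200.5] 0.46 [0.576 0.093 0.114]
top short_bolt [228.9 164.5] 0.57 [0.701 0.101 0.114]
top short_bolt [217.4 184.7] 0.41 [0.632 0.141 0.114]
top drawer_floor [275.6 176.4] 0.67 [ 0.659 -0.061  0.102]
top cabinet_lip [211.7 184.5] 0.66 [0.627 0.155 0.176]
top drawer_handle [290.3 175.2] 0.77 [ 0.657 -0.109  0.15 ]
side long_bolt_head [252.  213.9] 0.73 [ 0.595 -0.037  0.114]
side long_bolt_head [306.1 236. ] 0.43 [ 0.734 -0.135  0.114]
side long_bolt_tip [238.8 167.9] 0.7 [0.561 0.223 0.114]
side long_bolt [246.3 189.8] 0.45 [0.583 0.087 0.114]
side short_bolt [285.5 183.6] 0.72 [0.71  0.123 0.114]
side drawer_floor [275.5 221.1] 0.9 [ 0.661 -0.056  0.102]
side cabinet_lip [260.  162.3] 0.72 [0.627 0.152 0.176]
side drawer_handle [280.  220.1] 0.78 [ 0.664 -0.112  0.15 ]
```

View pics/w5.png

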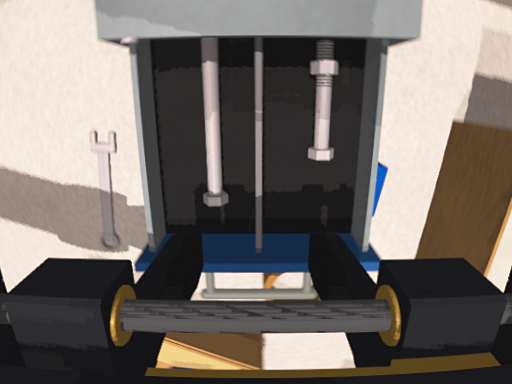

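Run:
```python
from h import *
c=cam("wrist")
a=np.array([atz("wrist",u,.114,c) for u in([215,200],[212.5,130],[210,42])]); print(a,np.degrees(np.arctan2(*(a[2]-a[0])[[1,0]])))
go([.584,.070,.16],10)
```

```text
[[ 0.601 -0.023  0.114]
 [ 0.588  0.055  0.114]
 [ 0.573  0.142  0.114]] 99.63704128702446
t 13.85 p [0.638 0.029 0.298] jawyaw 9.69 F [ 0.4 -0.3 -0.3] open 0.602 q [-0.161  0.629  0.081  1.424 -0.054  1.091  0.098]
tool shift cm [ 4.91 -4.62 13.84] norm 15.4
twist -0.005
```

{"api": "play_rows", "payload": {"dp": [[2.5,-2.2,0],[2.4,-2.3,2],[0,0,5],[0,0,5],[0,0,1.8],[0,0,0]], "twist": [0,0,0,0,0,0], "claw": 0.4}}

```text
time_s: 14.6
tool_pos: [0.5842, 0.07, 0.1591]
orientation: [0.645, 0.764, -0.001, -0.001]
force: [-0.1, 0.2, 0.3]
opening: 0.4
```

Run:
```python
from h import *
st(); a=save("wrist","w6"); c=cam("wrist")
b=save("side","s6")
for n in("wrist","side"):
  for t in("long_bolt_head","long_bolt"):
    for r in env.pinpoint(n,t)[:1]: print(n,t,r["at"],round(r["conf"],2),atz(n,r["at"],.114))
cv2.imwrite("pics/c6.png",np.hstack([cv2.resize(a,(400,300)),cv2.resize(b[140:260,200:360],(400,300))])[:,:,::-1])
```

```text
t 14.6 p [0.584 0.07  0.159] jawyaw 9.69 F [-0.1  0.2  0.3] open 0.4 q [-0.231  0.717  0.058  1.743 -0.06   0.687  0.029]
wrist long_bolt_head [419.3, 185.6] 0.29 [0.698 0.102 0.114]
wrist long_bolt [252.6, 167.9] 0.66 [0.581 0.095 0.114]
side long_bolt [246.0, 189.1] 0.64 [0.582 0.091 0.114]
```

View pics/c6.png

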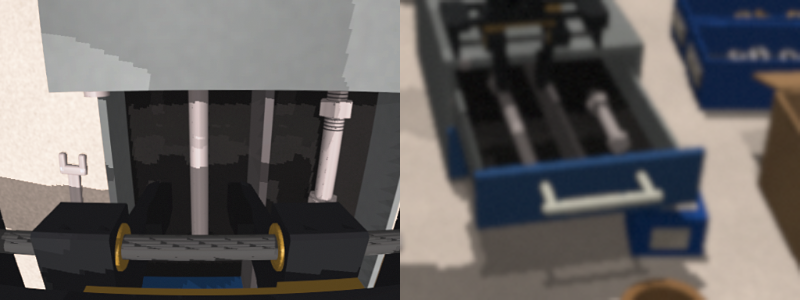

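{"api": "play_rows", "payload": {"dp": [[0,0,2.5],[0,0,2.5],[0,0,1.3],[0,0,0.5],[0,0,0.3],[0,0,0]], "twist": [0,0,0,0,0,0]}}

```text
time_s: 15.65
tool_pos: [0.5856, 0.0701, 0.0899]
orientation: [0.645, 0.764, 0.0, 0.0]
force: [-0.3, 0.0, 0.5]
opening: 0.402
```

{"api": "play_rows", "payload": {"dp": [[0,0,0],[0,0,0],[0,0,0],[0,0,0]], "twist": [0,0,0,0], "claw": 0, "squeeze": 10}}

```text
time_s: 16.15
tool_pos: [0.5842, 0.0699, 0.0896]
orientation: [0.645, 0.764, -0.001, -0.001]
force: [-3.7, -0.8, 5.9]
opening: 0.175
```

{"api": "play_rows", "payload": {"dp": [[0,0,0],[0,0,0.4],[0,0,0]], "twist": [0,0,0], "claw": 0.3}}

```text
time_s: 16.52
tool_pos: [0.5854, 0.0702, 0.0849]
orientation: [0.645, 0.764, 0.0, -0.0]
force: [0.3, -0.3, 0.9]
opening: 0.3
```

{"api": "play_rows", "payload": {"dp": [[0,0,0],[0,0,0],[0,0,0],[0,0,0]], "twist": [0,0,0,0], "claw": 0, "squeeze": 10}}

```text
time_s: 17.02
tool_pos: [0.5847, 0.07, 0.0853]
orientation: [0.645, 0.764, -0.0, -0.0]
force: [-1.1, -0.0, 0.1]
opening: 0.175
```

{"api": "play_rows", "payload": {"dp": [[0,0,-1],[0,0,-1],[0,0,-1],[0,0,0]], "twist": [0,0,0,0]}}

```text
time_s: 17.52
tool_pos: [0.5862, 0.0701, 0.1166]
orientation: [0.645, 0.764, 0.001, 0.001]
force: [0.2, -0.6, -4.9]
opening: 0.173
```

Run:
```python
from h import *
p,Rm=st(); b=save("side","s7"); w=save("wrist","w7"); print(env.get_obs()["wrist_torque"])
for n in("side","wrist"):
  for t in("long_bolt_head","long_bolt","long_bolt_tip"):
    for r in env.pinpoint(n,t)[:1]: print(n,t,r["at"],round(r["conf"],2))
# expected head pixel for tilt th, grip axis z
s=np.array([-.168,.986,0]); g=np.array([p[0],p[1],p[2]+.03])
for th in(0,8,15,25): 
    h=g-s*.1*np.cos(np.radians(th))+[0,0,.1*np.sin(np.radians(th))]; print(th,proj("side",[h])[0],proj("wrist",[h])[0])
cv2.imwrite("pics/c7.png",np.hstack([cv2.resize(w,(400,300)),cv2.resize(b[140:260,200:360],(400,300))])[:,:,::-1])
```

```text
t 17.52 p [0.586 0.07  0.117] jawyaw 9.67 F [ 0.2 -0.6 -4.9] open 0.173 q [-0.226  0.778  0.05   1.773 -0.063  0.589  0.031]
[-0.11   0.048 -0.068]
side long_bolt_head [249.7, 195.1] 0.56
side long_bolt [246.8, 183.1] 0.55
side long_bolt_tip [242.5, 172.1] 0.5
wrist long_bolt [255.4, 201.6] 0.75
0 [255.099 202.776] [256.262 409.903]
8 [255.191 198.527] [256.349 430.865]
15 [255.145 194.509] [256.442 449.096]
25 [254.873 188.435] [256.607 474.478]
```

View pics/c7.png

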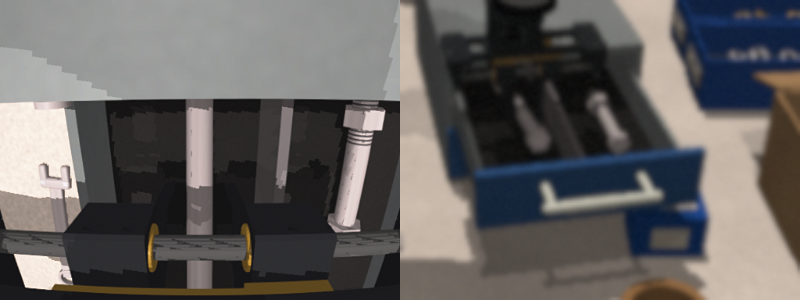

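{"api": "play_rows", "payload": {"dp": [[0,0,0],[0,0,0],[0,0,0]], "twist": [0,0,0], "squeeze": 6}}

```text
time_s: 18.3
tool_pos: [0.5852, 0.0701, 0.1154]
orientation: [0.645, 0.764, 0.0, -0.0]
force: [-0.1, 0.1, -4.7]
opening: 0.177
```

Run:
```python
from h import *
p,Rm=st(); print(env.get_obs()["wrist_torque"]); b=save("side","s8"); r=env.trace("side","long_bolt")
if r:
    print(r[0]["conf"],r[0]["region"].sum()); ys,xs=np.nonzero(r[0]["region"]); print(ys.min(),ys.max(),xs[ys==ys.min()].mean(),xs[ys==ys.max()].mean())
r=env.trace("wrist","long_bolt") if env.capture("wrist") is not None else 0
if r:
    m=r[0]["region"]; ys,xs=np.nonzero(m); print("wrist widths",[(y,m[y].sum()) for y in range(ys.min(),ys.max(),20)])
s=np.array([-.168,.986,0]); g=np.array([p[0],p[1],p[2]+.029])
for th in(0,8,12,15): # wrist shank width at a point 50 behind grip
    c,sn=np.cos(np.radians(th)),np.sin(np.radians(th)); W=cam("wrist")
    for d in(.03,.06):
        q=g+s*d*c-[0,0,d*sn]; e=np.array([.986,.168,0])*.008; a=proj("wrist",[q-e,q+e],W); print(th,d,a.mean(0).round(),np.linalg.norm(a[1]-a[0]).round(1))
```

```text
t 18.3 p [0.585 0.07  0.115] jawyaw 9.68 F [-0.1  0.1 -4.7] open 0.177 q [-0.226  0.78   0.05   1.774 -0.064  0.589  0.031]
[-0.071  0.029 -0.046]
0.53 107
181 199 247.0 254.0
wrist widths [(128, np.int64(31)), (148, np.int64(35)), (168, np.int64(35)), (188, np.int64(35)), (208, np.int64(34)), (228, np.int64(34)), (248, np.int64(34)), (268, np.int64(34)), (288, np.int64(34)), (308, np.int64(0)), (328, np.int64(0)), (348, np.int64(32)), (368, np.int64(32))]
0 0.03 [255. 199.] 35.9
0 0.06 [255. 131.] 38.1
8 0.03 [255. 196.] 34.9
8 0.06 [255. 130.] 36.0
12 0.03 [255. 196.] 34.4
12 0.06 [255. 130.] 35.0
15 0.03 [255. 195.] 34.1
15 0.06 [255. 131.] 34.3
```

{"api": "play_rows", "payload": {"dp": [[0,0,-0.8],[0,0,-0.8],[0,0,-0.8],[0,0,-0.8],[0,0,-0.8],[0,0,-0.4],[0,0,0]], "twist": [0,0,0,0,0,0,0]}}

```text
time_s: 19.38
tool_pos: [0.5854, 0.0701, 0.1597]
orientation: [0.645, 0.764, 0.0, 0.0]
force: [0.6, -0.6, -5.2]
opening: 0.175
```

```bash
cat > tilt.py <<'E'
from h import *
import sys
p,Rm=st(); print(env.get_obs()["wrist_torque"]); b=save("side",sys.argv[1])
r=env.trace("side","long_bolt")
if r:
    ys,xs=np.nonzero(r[0]["region"]); print(round(r[0]["conf"],2),len(ys),"top",xs[ys<=ys.min()+1].mean(),ys.min(),"bot",xs[ys>=ys.max()-1].mean(),ys.max())
for t in("long_bolt_head","long_bolt_tip"): print(t,[(np.round(q["at"],1),round(q["conf"],2)) for q in env.pinpoint("side",t)[:2]])
s=-Rm[:,0] if "flip" in sys.argv else Rm[:,0]   # head->tail dir
g=p+[0,0,.029]
for th in(-10,0,10,20,30,40):
    c,sn=np.cos(np.radians(th)),np.sin(np.radians(th)); print(th,"head",proj("side",[g-s*.1*c+[0,0,.1*sn]])[0].round(1),"tail",proj("side",[g+s*.15*c-[0,0,.15*sn]])[0].round(1))
E
python3 tilt.py s9
```

```text
t 19.38 p [0.585 0.07  0.16 ] jawyaw 9.68 F [ 0.6 -0.6 -5.2] open 0.175 q [-0.231  0.716  0.058  1.743 -0.06   0.684  0.029]
[-0.089  0.043  0.002]
0.61 164 top 254.0 168 bot 251.10526315789474 178
long_bolt_head [(array([251.7, 175.4]), 0.54)]
long_bolt_tip [(array([239.4, 175.7]), 0.69)]
-10 head [255.  195.2] tail [239.  142.4]
0 head [255.3 190.3] tail [238.8 149.2]
10 head [255.4 184.7] tail [238.8 156.4]
20 head [255.3 178.6] tail [239.1 164. ]
30 head [254.9 172.2] tail [239.6 171.7]
40 head [254.2 165.8] tail [240.4 179.4]
```

{"api": "play_rows", "payload": {"dp": [[0,0,0],[0,0,0],[-0.8,0,0],[-1.5,0,-0.2],[-1.5,0,-0.3],[-1.5,0,0],[-1.5,0,0],[-1.2,0,0],[-0.6,0,0],[0,0,0]], "twist": [0,0,0,0,0,0,0,0,0,0], "squeeze": 60}}

```text
time_s: 20.82
tool_pos: [0.5997, -0.015, 0.1643]
orientation: [0.645, 0.764, 0.0, -0.0]
force: [0.4, -0.2, -5.7]
opening: 0.161
```

```bash
python3 tilt.py s10
```

```text
t 20.82 p [ 0.6   -0.015  0.164] jawyaw 9.65 F [ 0.4 -0.2 -5.7] open 0.161 q [-0.076  0.721  0.043  1.706 -0.043  0.716  0.157]
[-0.18   0.099  0.01 ]
0.59 92 top 260.84615384615387 184 bot 261.8888888888889 192
long_bolt_head [(array([258.5, 191.1]), 0.45)]
long_bolt_tip [(array([243.4, 187.5]), 0.6)]
-10 head [262.2 212.3] tail [244.1 153.3]
0 head [262.7 207.3] tail [243.8 160.4]
10 head [262.9 201.4] tail [243.8 168. ]
20 head [262.7 194.9] tail [244.1 176. ]
30 head [262.3 188. ] tail [244.6 184.1]
40 head [261.7 181.1] tail [245.4 192.3]
```

{"api": "play_rows", "payload": {"dp": [[-0.8,0,-1.5],[0,0,-2.5],[0,0,-3],[0,0,-3],[0,0,-1.2],[3,0,0],[4,0,0],[4,0,0],[3,0,0],[0,0,0]], "twist": [0,0,0,0,0,0,0,0,0,0]}}

```text
time_s: 22.28
tool_pos: [0.5762, 0.1194, 0.276]
orientation: [0.643, 0.766, 0.0, -0.001]
force: [0.9, 0.0, -5.4]
opening: 0.165
```

```bash
python3 tilt.py s11
python3 - <<'E'
from h import *
a=cv2.imread("pics/s11.png"); w=save("wrist","w11")[:,:,::-1]
cv2.imwrite("pics/c11.png",np.hstack([cv2.resize(w,(400,300)),cv2.resize(a[90:240,170:370],(400,300))]))
E
```

```text
t 22.27 p [0.576 0.119 0.276] jawyaw 10.03 F [ 0.9  0.  -5.4] open 0.165 q [-0.315  0.573  0.058  1.613 -0.042  0.957 -0.067]
[-0.292 -0.008  0.038]
0.56 150 top 252.1818181818182 121 bot 238.0 139
long_bolt_head [(array([251.8, 126.6]), 0.56), (array([243.5, 179.3]), 0.4)]
long_bolt_tip [(array([278.9, 220. ]), 0.66), (array([237.7, 137.2]), 0.65)]
-10 head [252.3 149.8] tail [236.  102.9]
0 head [252.6 144.3] tail [235.8 110.3]
10 head [252.7 138.2] tail [235.9 118.1]
20 head [252.5 131.7] tail [236.2 126. ]
30 head [252.1 125.1] tail [236.8 133.9]
40 head [251.4 118.6] tail [237.6 141.8]
```

View pics/c11.png

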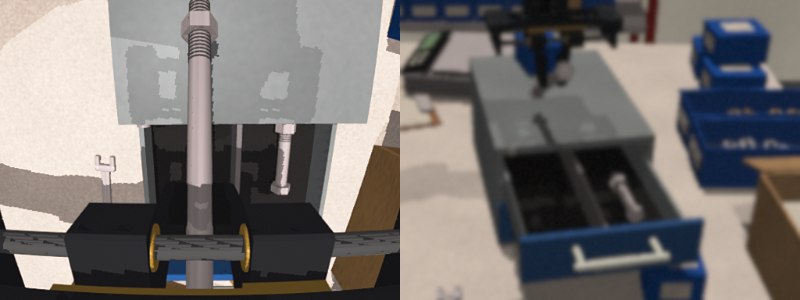

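{"api": "play_rows", "payload": {"dp": [[0,0,1.5],[0,0,1],[0,0,0.5],[0,0,0]], "twist": [0,0,0,0]}}

```text
time_s: 23.02
tool_pos: [0.5772, 0.1155, 0.2459]
orientation: [0.645, 0.764, -0.0, -0.0]
force: [-0.4, 0.4, -4.9]
opening: 0.161
```

{"api": "play_rows", "payload": {"dp": [[0,0,0.3],[0,0,0.7],[0,0,0.7],[0,0,0.7],[0,0,0.7],[0,0,0.7],[0,0,0.7],[0,0,0]], "twist": [0,0,0,0,0,0,0,0], "squeeze": 9}}

```text
time_s: 24.02
tool_pos: [0.5771, 0.1157, 0.2007]
orientation: [0.645, 0.764, -0.0, -0.001]
force: [-0.3, -0.2, -3.2]
opening: 0.176
```

```bash
python3 tilt.py s12
```

```text
t 24.02 p [0.577 0.116 0.201] jawyaw 9.69 F [-0.3 -0.2 -3.2] open 0.176 q [-0.305  0.66   0.051  1.705 -0.045  0.778 -0.064]
[-0.043  0.018 -0.015]
long_bolt_head [(array([250., 167.]), 0.71)]
long_bolt_tip [(array([235.7, 141.9]), 0.5)]
-10 head [251.7 174.1] tail [236.4 125.1]
0 head [252.  169.1] tail [236.2 132. ]
10 head [252.1 163.4] tail [236.3 139.4]
20 head [251.9 157.3] tail [236.6 146.9]
30 head [251.5 151. ] tail [237.1 154.6]
40 head [250.9 144.7] tail [237.8 162.2]
```

{"api": "play_rows", "payload": {"dp": [[0,0,0.7],[0,0,0.7],[0,0,0.7],[0,0,0.5],[0,0,0.2],[0,0,0]], "twist": [0,0,0,0,0,0]}}

```text
time_s: 24.98
tool_pos: [0.5774, 0.1154, 0.1733]
orientation: [0.645, 0.764, -0.0, -0.0]
force: [0.3, -0.8, -4.1]
opening: 0.173
```

```bash
python3 tilt.py s13
python3 - <<'E'
from h import *
save("wrist","w13"); p,Rm=st(); W=cam("wrist")
r=env.trace("wrist","long_bolt")
m=r[0]["region"]; ys=np.nonzero(m)[0]; print("wrist widths",[(y,int(m[y].sum())) for y in range(ys.min(),ys.max(),15)])
g=p+[0,0,.029]; s=Rm[:,0]; e=Rm[:,1]
for th in(-5,0,5,10):
    c,sn=np.cos(np.radians(th)),np.sin(np.radians(th))
    for d,rad in((0.03,.008),(.07,.008),(.1135,.0125),(.15,.008)):
        q=g+s*d*c-[0,0,d*sn]+[0,0,0]; a=proj("wrist",[q-e*rad,q+e*rad],W); print(th,d,a.mean(0).round(),np.linalg.norm(a[1]-a[0]).round(1))
E
```

```text
t 24.98 p [0.577 0.115 0.173] jawyaw 9.69 F [ 0.3 -0.8 -4.1] open 0.173 q [-0.303  0.696  0.047  1.732 -0.046  0.715 -0.063]
[-0.18   0.082  0.036]
0.61 103 top 245.5 162 bot 251.5 183
long_bolt_head [(array([251.7, 180. ]), 0.65), (array([234.9, 123.7]), 0.32)]
long_bolt_tip []
-10 head [251.6 182.4] tail [236.4 132.8]
0 head [251.9 177.5] tail [236.2 139.5]
10 head [251.9 171.9] tail [236.3 146.7]
20 head [251.7 166. ] tail [236.6 154.1]
30 head [251.3 159.7] tail [237.2 161.7]
40 head [250.7 153.6] tail [237.9 169.2]
t 25.23 p [0.578 0.116 0.174] jawyaw 9.69 F [-0.3 -0.9 -3.6] open 0.179 q [-0.303  0.695  0.047  1.732 -0.046  0.715 -0.063]
wrist widths [(0, 44), (15, 43), (30, 42), (45, 40), (60, 41), (75, 39), (90, 39), (105, 40), (120, 39), (135, 39), (150, 38), (165, 37), (180, 37), (195, 36), (210, 36), (225, 34), (240, 33), (255, 32), (270, 32), (285, 32), (300, 30), (315, 0), (330, 0), (345, 28), (360, 30)]
-5 0.03 [254. 201.] 36.5
-5 0.07 [255. 109.] 40.6
-5 0.1135 [255. -13.] 70.3
-5 0.15 [ 255. -126.] 47.7
0 0.03 [254. 199.] 35.9
0 0.07 [255. 107.] 38.8
0 0.1135 [255.  -7.] 65.1
0 0.15 [ 255. -108.] 43.1
5 0.03 [254. 197.] 35.3
5 0.07 [255. 107.] 37.2
5 0.1135 [255.   0.] 60.6
5 0.15 [255. -90.] 39.3
10 0.03 [254. 196.] 34.7
10 0.07 [255. 108.] 35.7
10 0.1135 [255.   9.] 56.6
10 0.15 [255. -71.] 36.0
```

View pics/w13.png

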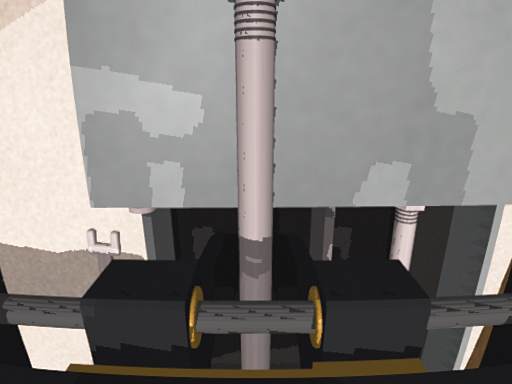

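{"api": "play_rows", "payload": {"dp": [[0,0,0],[0,0,0],[0,0,-1],[0,0,-2.5],[0,0,-3],[0,0,-2.5],[0,0,-1],[0,0,0]], "twist": [0,0,0,0,0,0,0,0], "squeeze": 60}}

```text
time_s: 26.28
tool_pos: [0.5775, 0.1156, 0.2737]
orientation: [0.645, 0.764, 0.0, 0.0]
force: [-1.0, 0.0, -6.2]
opening: 0.167
```

```bash
python3 tilt.py s14; python3 -c "
from h import *
go([.545,-.369,.26],77)"
```

```text
t 26.27 p [0.578 0.116 0.274] jawyaw 9.7 F [-1.   0.  -6.2] open 0.167 q [-0.312  0.575  0.061  1.617 -0.041  0.95  -0.067]
[-0.283  0.056 -0.026]
0.51 131 top 245.5 129 bot 253.0 150
long_bolt_head [(array([250.8, 146.4]), 0.6)]
long_bolt_tip [(array([239.1, 114.6]), 0.65)]
-10 head [252.6 151.1] tail [236.6 104.1]
0 head [252.9 145.6] tail [236.4 111.5]
10 head [253.  139.5] tail [236.5 119.2]
20 head [252.8 133. ] tail [236.8 127.2]
30 head [252.4 126.4] tail [237.4 135.1]
40 head [251.8 119.9] tail [238.1 142.9]
t 26.48 p [0.577 0.115 0.272] jawyaw 9.69 F [ 0.2  0.5 -6. ] open 0.16 q [-0.312  0.577  0.061  1.619 -0.041  0.95  -0.067]
tool shift cm [-47.21 -11.27   1.25] norm 48.6
twist -1.175
```

{"api": "play_rows", "payload": {"dp": [[-2,-0.5,0],[-4,-1,0],[-4.2,-1,0],[-4.2,-1,0],[-4.2,-1,0],[-4.2,-1,0],[-4.2,-1,0],[-4.2,-1,0],[-4.2,-1,0],[-4.2,-1,0],[-4.2,-1,0],[-3.4,-0.8,0]], "twist": [0,0,0,0,0,0,0,0,0,0,0,0]}}

```text
time_s: 27.98
tool_pos: [0.543, -0.3729, 0.2729]
orientation: [0.646, 0.763, -0.001, -0.0]
force: [1.2, 1.3, -6.3]
opening: 0.166
```

{"api": "play_rows", "payload": {"dp": [[0,0,0],[0,0,0],[0,0,0],[0,0,0],[0,0,0],[0,0,0],[0,0,0],[0,0,0],[0,0,0],[0,0,0]], "twist": [-0.08,-0.135,-0.135,-0.135,-0.135,-0.135,-0.135,-0.135,-0.1,-0.05]}}

```text
time_s: 29.22
tool_pos: [0.5436, -0.3708, 0.2727]
orientation: [0.113, 0.994, -0.0, -0.001]
force: [0.5, 0.3, -5.4]
opening: 0.166
```

Run:
```python
from h import *
go([.545,-.369,.106],77)
T=cam("top"); save("top","t15"); save("side","s15")
for t in("carton","long_bolt"):
    r=env.trace("top",t)
    if r:
        m=r[0]["region"].astype(np.uint8); c=max(cv2.findContours(m,0,2)[0],key=cv2.contourArea); z=.09 if t=="carton" else .30
        rc=cv2.minAreaRect(np.array([atz("top",q[0],z,T)[:2] for q in c],np.float32)); print(t,round(r[0]["conf"],2),np.array(rc[0]),np.array(rc[1]),rc[2])
for n in("top","side"):
  for t in("long_bolt_head","long_bolt_tip","carton"): print(n,t,[(np.round(q["at"],1),round(q["conf"],2),atz(n,q["at"],.3 if "b" in t else 0)) for q in env.pinpoint(n,t)[:2]])
g,Rm=st(); g=g+[0,0,.029]; s=Rm[:,0]
for th in(-10,0,10): c,sn=np.cos(np.radians(th)),np.sin(np.radians(th)); print(th,proj("side",[g-s*.104*c+[0,0,.104*sn],g+s*.146*c-[0,0,.146*sn]]).round(1).tolist())
```

```text
t 29.23 p [ 0.544 -0.371  0.273] jawyaw 76.99 F [ 0.5  0.3 -5.4] open 0.166 q [ 0.673  0.69  -0.282  1.383  0.202  1.098  1.704]
tool shift cm [-0.13  0.22 16.67] norm 16.7
twist -0.0
carton 0.95 [ 0.526 -0.361] [0.242 0.326] 76.52705383300781
long_bolt 0.94 [ 0.458 -0.346] [0.022 0.12 ] 78.5078353881836
top long_bolt_head [(array([390.9, 171.2]), 0.67, array([ 0.647, -0.4  ,  0.3  ]))]
top long_bolt_tip [(array([370.7, 255.9]), 0.62, array([ 0.394, -0.33 ,  0.3  ]))]
top carton [(array([353.8, 212.9]), 0.79, array([ 0.529, -0.353,  0.   ])), (array([374.2, 195.4]), 0.34, array([ 0.593, -0.43 ,  0.   ]))]
side long_bolt_head [(array([287. , 255.4]), 0.95, array([ 0.634, -0.402,  0.3  ]))]
side long_bolt_tip [(array([303.9, 277.5]), 0.6, array([ 0.656, -0.454,  0.3  ])), (array([157.4, 234.4]), 0.59, array([ 0.4  , -0.344,  0.3  ]))]
side carton [(array([227. , 337.4]), 0.91, array([ 0.526, -0.358,  0.   ])), (array([305.1, 237. ]), 0.57, array([ 0.765, -0.007,  0.   ]))]
t 29.73 p [ 0.545 -0.369  0.273] jawyaw 77.0 F [-0.4 -1.1 -5.7] open 0.164 q [ 0.67   0.69  -0.283  1.382  0.201  1.098  1.701]
-10 [[291.7, 258.0], [159.4, 220.1]]
0 [[293.5, 250.7], [159.8, 230.6]]
10 [[293.6, 242.9], [162.4, 241.0]]
```

{"api": "play_rows", "payload": {"dp": [[0,0,1],[0,0,2.5],[0,0,3],[0,0,3],[0,0,3],[0,0,2.5],[0,0,1.5],[0,0,0.8],[0,0,0],[0,0,0]], "twist": [0,0,0,0,0,0,0,0,0,0]}}

```text
time_s: 30.98
tool_pos: [0.5462, -0.3692, 0.1014]
orientation: [0.113, 0.994, -0.0, 0.001]
force: [0.1, -0.4, -5.0]
opening: 0.161
```

Run:
```python
from h import *
g,Rm=st(); save("top","t16"); im=save("side","s16"); d={}
for t in("long_bolt_head","long_bolt_tip"):
  for n in("top","side"): r=env.pinpoint(n,t); print(n,t,[(np.round(q["at"],1).tolist(),round(q["conf"],2)) for q in r[:2]],atz(n,r[0]["at"],.127)); d[n]=ray(n,r[0]["at"])
  print(t,tri(d["top"],d["side"]))
g=g+[0,0,.029]; s=Rm[:,0]
for th in(-10,0,10): c,sn=np.cos(np.radians(th)),np.sin(np.radians(th)); print(th,proj("side",[g-s*.104*c+[0,0,.104*sn],g+s*.146*c-[0,0,.146*sn]]).round(1).tolist())
t=cv2.imread("pics/t16.png")[130:280,240:440]; a=cv2.imread("pics/s16.png")[140:384,100:425]
cv2.imwrite("pics/c16.png",np.hstack([cv2.resize(t,(400,300)),cv2.resize(a,(400,300))]))
```

```text
t 30.98 p [ 0.546 -0.369  0.101] jawyaw 77.0 F [ 0.1 -0.4 -5. ] open 0.161 q [ 0.65   0.88  -0.24   1.549  0.273  0.744  1.636]Traceback (most recent call last):
  File "<stdin>", line 4, in <module>
IndexError: list index out of range
```

Run:
```python
from h import *
g,Rm=st(); save("top","t17"); save("side","s17"); d={}
for t in("long_bolt_head","long_bolt_tip"):
  d={}
  for n in("top","side"):
    r=env.pinpoint(n,t)
    for q in r[:2]: print(n,t,np.round(q["at"],1),round(q["conf"],2),atz(n,q["at"],.13))
    if r: d[n]=ray(n,r[0]["at"])
  if len(d)==2: print(t,tri(d["top"],d["side"]))
for n in("top","side"):
    r=env.trace(n,"drawer_handle") and env.pinpoint(n,"drawer_handle"); print("handle",n,r and atz(n,r[0]["at"],.15))
g=g+[0,0,.029]; s=Rm[:,0]
for th in(-10,0,10): c,sn=np.cos(np.radians(th)),np.sin(np.radians(th)); print(th,proj("side",[g-s*.104*c+[0,0,.104*sn],g+s*.146*c-[0,0,.146*sn]]).round(1).tolist())
t=cv2.imread("pics/t17.png")[130:280,240:440]; a=cv2.imread("pics/s17.png")[140:384,100:425]
cv2.imwrite("pics/c16.png",np.hstack([cv2.resize(t,(400,300)),cv2.resize(a,(400,300))]))
```

```text
t 31.12 p [ 0.546 -0.369  0.101] jawyaw 77.0 F [ 0.2 -0.6 -5.1] open 0.165 q [ 0.65   0.88  -0.239  1.549  0.273  0.744  1.636]
top long_bolt_head [370.4 179. ] 0.6 [ 0.641 -0.383  0.13 ]
side long_bolt_head [280. 316.] 0.89 [ 0.635 -0.399  0.13 ]
side long_bolt_head [235.8 124.5] 0.37 [0.553 0.558 0.13 ]
long_bolt_head (array([ 0.64 , -0.387,  0.114]), np.float64(0.005410394488727018))
top long_bolt_tip [358.6 249.7] 0.56 [ 0.402 -0.335  0.13 ]
side long_bolt_tip [170.4 297.5] 0.73 [ 0.408 -0.349  0.13 ]
side long_bolt_tip [307.1 235. ] 0.51 [ 0.732 -0.149  0.13 ]
long_bolt_tip (array([ 0.403, -0.338,  0.116]), np.float64(0.0037231921797691693))
handle top [ 0.652 -0.117  0.15 ]
handle side [ 0.663 -0.11   0.15 ]
-10 [[284.2, 318.4], [169.1, 284.7]]
0 [[285.7, 313.0], [169.3, 292.7]]
10 [[285.7, 307.1], [171.5, 300.6]]
```

View pics/c16.png

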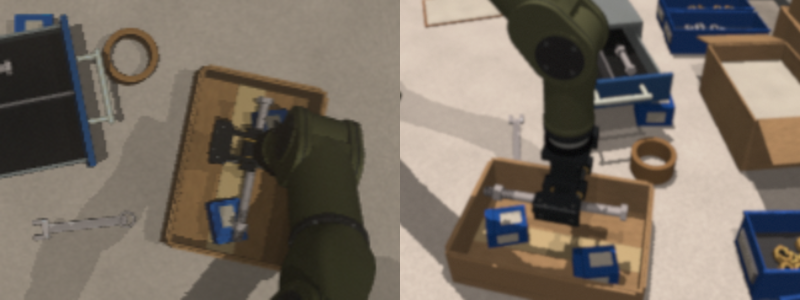

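{"api": "play_rows", "payload": {"dp": [[0,0,0],[0,0,0],[0,0,0],[0,0,0]], "twist": [0,0,0,0]}}

```text
time_s: 32.12
tool_pos: [0.5455, -0.3688, 0.1004]
orientation: [0.113, 0.994, 0.0, -0.0]
force: [-0.7, 0.1, -5.5]
opening: 0.161
```

Run:
```python
from h import *
st(); print(env.finish_job())
```

```text
t 32.12 p [ 0.545 -0.369  0.1  ] jawyaw 77.01 F [-0.7  0.1 -5.5] open 0.161 q [ 0.65   0.881 -0.239  1.55   0.273  0.744  1.636]
the job is handed in; nothing more can be done
None
```

I pulled the top drawer out to its stop and took the long bolt out on a slant of about 30°, head end up. I then pivoted it back to level by lowering its tail onto the cabinet roof with a light grip. It is now clamped at 60 N, lengthwise just above the carton. The job was handed in at 32.1 s of the 62 s allowed, and no verdict was reported.

**Last checks**
- **Hold:** the tool was steady, and the only force on it was about 5.5 N downwards, roughly the bolt's weight.
- **Position:** the head is at about (0.640, -0.387) and the plain end at about (0.403, -0.338). That puts the bolt's middle close to the carton centre (0.525, -0.364) and the whole bolt inside the outline, level to within about 1–3°.
- **Rest of the scene:** the drawer handle was still at its stop position within about 1 cm. The short bolt, packs, tape roll and spanner looked undisturbed in the last pictures.

**What failed or disagreed**
- **Missed first grasp:** the fingertips turned out to be about 37 mm further back than the stated 17 mm, so my first grasp closed above the handle bar. I measured the offset in the side and wrist pictures and corrected for it.
- **Bolt height:** the cameras put the bolt axis at about 115 mm and the arm's own pose puts it at about 130 mm. Both clear the 90 mm rim, by at least about 12 mm.

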